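# Set up the rod caddy: divider home, glass rod and steel spatula in separate wells

## Task

Press the blue divider of the white rod caddy down until it sits fully home, and stand the glass rod and the steel spatula from the two beakers end-down in the caddy, one in each well, so that steel cannot chip glass. Lower the glass rod in gently rather than letting it fall. Leave both beakers standing, and leave the other things on the bench where they are.

Things in the scene. Friction and masses are not known exactly. Their poses are not given: they have to be found in the camera images.
- caddy: White open-topped plastic rod caddy, 54 x 112 mm and 113 mm high, screwed to the bench. Origin at the centre of its underside; x across its short side, y along its long side, z up. Walls 4 mm, inner floor 8 mm above the bench. The blue divider, in guides at y = 0 and parallel to x, parts it into two wells, each 46 mm (x) by 46 mm (y) clear at the mouth and 105 mm deep
- well_left (a point): Centre of the mouth of the well on the caddy's +y side, at rim height (113 mm above the bench)
- well_right (a point): Centre of the mouth of the well on the caddy's -y side, at rim height
- divider (a joint): How far the blue divider has been pushed down in its guides, in m: 0 = standing 60 mm proud, 0.06 = fully home (the bead on its top edge resting on the rim level). It starts 25 to 60 mm proud, stays where it is left, and slides with about 4 N of friction
- divider_top (a point): Middle of the top face of the bead along the divider's top edge: bead 46 mm long (caddy x), 12 mm wide, 8 mm high. When home this point is 121 mm above the bench. The plate below is 4 mm thick
- glass_rod: Clear glass stirring rod, 8 mm diameter, 200 mm long, round ends, brown-red rubber sleeve (10.4 mm diameter) on the upper 22 mm; 20 to 40 g. It leans in a beaker, 0.57 rad from vertical, over the pouring lip. Origin at mid length; z along the rod to the sleeved upper end, 100 mm from the origin
- spatula: Steel laboratory spatula, 200 mm long; yellow round handle 9 mm diameter over the upper 115 mm, then a 6 mm steel shank and a flat blade 11 x 2.5 mm at the lower end; 30 to 60 g. It leans in the other beaker the same way. Origin at mid length; z along it to the handle end, 100 mm from the origin
- beaker_a: Loose clear glass 250 ml beaker, 70 mm diameter, 95 mm high, wall 2.5 mm, floor 4 mm thick, 0.12 kg; the glass rod stands in it. Origin at the centre of its underside; its x points to the pouring lip, over which the rod leans
- beaker_b: Loose beaker of the same kind; the spatula stands in it, leaning over the lip on its +x side
- wash_bottle: Bystander: loose white wash bottle, 68 mm diameter, 200 mm high, red cap and spout. Origin at the centre of its underside
- reagent_bottle: Bystander: loose amber jar with blue cap, 56 mm diameter, 105 mm high. Origin at the centre of its underside
- board_marker: Bystander: whiteboard marker lying on the bench, 120 mm long (its x), 17 mm thick. Origin at the centre of its underside
- petri_dish: Bystander: closed petri dish, 90 mm diameter, 15 mm high. Origin at the centre of its underside
Not all that is in view belongs to the job. What is shaped like the caddy but black is not meant. What is shaped like the beaker_a but brown is not meant.

How it is judged:
By the outcome, as a careful person would: the job done as asked, in the order asked, and still so for the second after the job is handed in, with the robot touching nothing.
It also fails if it takes over 62 s, if anything falls off the work surface, if the arm or the gripper's body presses on something with over 40 N, if the wrist force passes 120 N, or if a joint passes its speed limit or range.

## Robot

A 6-joint arm with a two-finger parallel gripper is mounted at the origin on the work surface. World frame = base frame: x ahead of the robot, y to its left, z up, the work surface at z = 0. Lengths are in mm, angles in rad, forces in N, time in s.
With the tool pointing down it reaches from about 375 to 825 mm from the base axis. Payload 5.5 kg.
Tool frame: the origin (TCP) lies at the centre of the arm's flange, where the gripper is bolted on; the fingertips stand 173 mm ahead of it and the grasp point (between the pads) lies 155 mm ahead of it (arm.hold_point_z is the distance from the TCP to the grasp point, in mm); z points along the fingers, y is the line along which they close (so a half turn about z gives the same grasp; the last joint's range is limited). The gripper opens to 85 mm and grips with 20 to 120 N. Pads are 22 mm wide; open, the fingers measure 114 mm over their backs; the gripper's body (76 mm by 85 mm) begins 54 mm behind the grasp point. The pads swing forward as they close: fully open they stand 13 mm farther back than shut.
Start: joints at [1.325, 0.314, -0.047, 1.21, 0, 1.571], TCP at [145.996, 581.963, 404.699] pointing down, gripper open.
Joint ranges: [-2.67, 2.67], [-0.69, 1.73], [-1.03, 1.25], [-2.08, 2.16], [-1.42, 1.45], [-3.14, 3.14]. Speed limits (rad/s): [2.39, 2.39, 3.01, 3.14, 3.14, 3.14].

## Interface

Orientations are given as a unit quaternion [x, y, z, w].
In Python, from cell import arm, eyes gives the robot as it stands.
- The arm moves only by the shell command python3 -m pendant 'ROWS' [OPENING] [FORCE]. ROWS is JSON, a list that holds one entry, the list of rows, each a list of 4 numbers: the shift along the tool's x, y, z in mm, then the turn about the tool's z in degrees. In form: [[[x, y, z, spin], ...]]. A call has 1 to 20 rows; each row shifts and turns the commanded pose from where the row before left it, along the tool's axes as they then stand; what a row does not reach is not made up. A row lasts 1/10 s, in which the tool goes at most 50 mm and 8.59 degrees, less where a joint would pass 70% of its speed; a pose out of reach is approached as far as the arm can. A call with a gripper value outside its range is refused whole. OPENING is the opening, from 0 (shut) to 1 (fully open), set as the call begins (- or left out, the last holds). The fingers move at their own pace and stop on an object; FORCE is the grip in N (left out, the last holds). Time passes only in rows, so rows that do not move let the fingers close. It gives the time, the measured TCP pose, the force, the opening and the grip force at its end, in the units of the state.
- arm.sense(): the state, without advancing time (a new reading comes with each control period).
- eyes.grab_frame(name): name is "scene" or "top"; returns the picture (480x640x3 uint8, red, green, blue); there is no depth.
- eyes.calibration(name): a dict with "fx", "fy", "cx", "cy" (pixels), "world_to_cam" (4x4, takes a point from world to camera coordinates). Camera axes: x right, y down, z forward; pixel columns grow to the right and rows downward; lengths in mm; the calibration is good to about 2 mm. A picture is of the moment at which its call begins. calibration takes no time and is no camera call.
- arm.finish_job(): hands the job in; it is judged then, once.
Trained networks look in the newest picture that a camera, given by its name, has taken for a name from the list of things; names that differ only in an ending like _2 or _b are one class to them, and where a whole thing is asked for, a point or a joint stands for the part that bears it (a point fixed in the world has none). Each returns a list of dicts, best first, with "p" (0 to 1); they miss things now and then, are a little off and sometimes report something else, mostly with a low value. They report only what shows in the picture. A call takes as long as a camera call. They do not tell look-alikes from the thing itself.
- eyes.boxes_of(camera, thing): "at" ([row, column] in pixels, amid what is visible of it).
- eyes.regions_of(camera, thing): "pixels" (480x640 bool, what is visible of it) and "at" ([row, column] in pixels, amid what is visible of it).
- eyes.tip_of(camera, thing): "at" ([row, column] in pixels: a listed point, or the origin of a listed thing).
The state is a dict: "time_s": time; "qpos": joint angles; "joint_vel": joint speeds; "joint_torque": joint torques, N m; "tool_pos": TCP position; "orientation": TCP orientation; "force": force on the tool from outside, world axes, zero at the start; "wrist_torque": the same for the moment, N m; "gripper_width": finger opening in mm; "grip_force": force on a finger pad.
Only numpy, scipy, OpenCV 4.12 (cv2) and the standard library are available. Lean on these libraries where they do the work, as an engineer would, in place of code of your own. Each camera call takes 0.05 s, during which the arm holds its last target. There are 200 camera calls.

## Working session

There is one attempt and no reset: what is moved stays moved. The work goes in short steps, Python scripts to look and compute and a shell command to move; the robot and the scene stay as the last step left them, time stands still between calls to the robot, and variables do not carry over. Pictures are saved under pics/ and viewed, at most 10 in all, crops included, and the job is handed in when it is done.

```bash
ls; mkdir -p pics; python3 - <<'E'
from cell import arm, eyes
import cv2,numpy as np
for n in("scene","top"):
    f=eyes.grab_frame(n); cv2.imwrite(f"pics/{n}0.png",f[:,:,::-1])
    c=eyes.calibration(n); print(n,c["fx"],c["cx"],c["cy"],np.round(c["world_to_cam"],3).tolist())
s=arm.sense(); print(s); print(arm.hold_point_z)
E
```

```text
pics
scene 608.038237670242 323.66890097856094 235.16128075624994 [[0.073, 0.997, -0.012, -68.293], [0.548, -0.05, -0.835, -188.012], [-0.833, 0.055, -0.55, 2122.286], [0.0, 0.0, 0.0, 1.0]]
top 456.1647136408282 325.7931182904912 236.71821328056413 [[-0.0, -1.0, 0.002, 12.972], [-0.986, 0.0, -0.164, 563.486], [0.164, -0.002, -0.986, 1191.642], [0.0, 0.0, 0.0, 1.0]]
{'time_s': 0.1, 'qpos': array([ 1.32500257e+00,  3.14162375e-01, -4.79711014e-02,  1.21020903e+00,
        2.15932711e-05,  1.57081251e+00]), 'joint_vel': array([ 0.00155625, -0.00178826,  0.00277359, -0.00060556,  0.00025948,
       -0.00067424]), 'joint_torque': array([ 9.15745295e-04, -5.40764451e+01,  3.40542161e+01,  1.11490375e-02,
       -7.61830756e-05,  2.56937298e-07]), 'tool_pos': array([145.93091933, 581.72212504, 403.91984433]), 'orientation': array([ 1.22595749e-01,  9.92456389e-01, -7.65937803e-04, -1.05480532e-04]), 'force': array([ 0.47068271, -0.43910507,  0.02976524]), 'wrist_torque': array([ 0.02339846,  0.01109553, -0.0195995 ]), 'grip_force': 0.0, 'gripper_width': 85.37733361918802}
154.70000000000002
```

View pics/scene0.png

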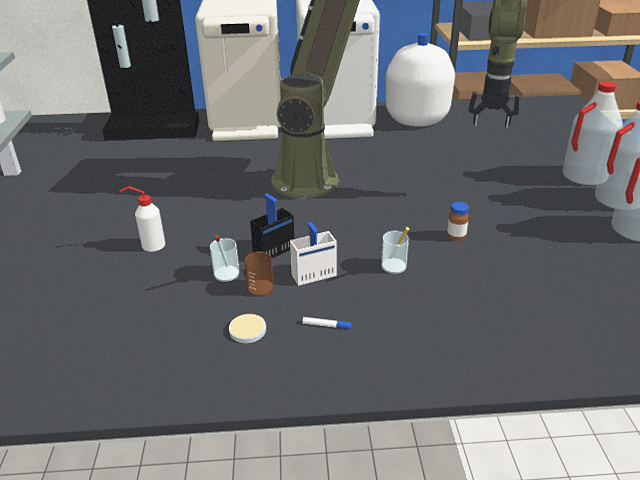

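View pics/top0.png

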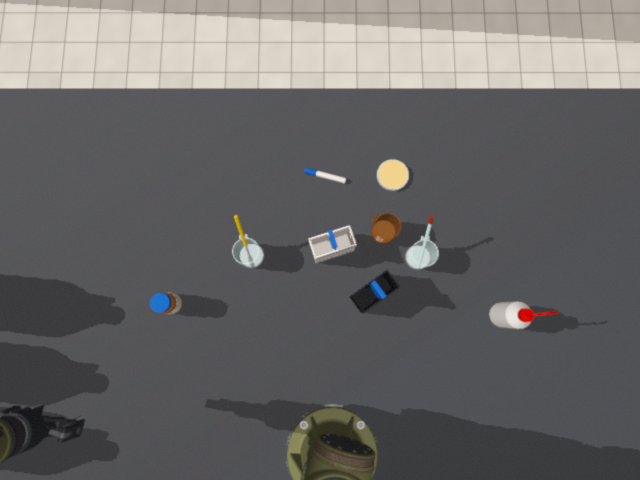

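```bash
cat > h.py <<'E'
import numpy as np, cv2
from cell import arm, eyes
C={n:eyes.calibration(n) for n in("scene","top")}
def P(n):
    c=C[n]; K=np.array([[c["fx"],0,c["cx"]],[0,c["fy"],c["cy"]],[0,0,1]]); return K@np.array(c["world_to_cam"])[:3]
def tri(s,t):  # [row,col] in scene & top
    X=cv2.triangulatePoints(P("scene"),P("top"),np.array([[s[1]],[s[0]]],float),np.array([[t[1]],[t[0]]],float)).ravel(); return X[:3]/X[3]
def onz(n,p,z): # pixel [row,col] to plane z
    A=P(n); M=A[:,:2]; b=A[:,2]*z+A[:,3]; u=np.array([p[1],p[0],1.])
    return np.linalg.solve(np.c_[M,-u],-b)[:2]
def proj(n,X):
    u=P(n)@np.r_[X,1]; return u[1]/u[2],u[0]/u[2]
E
python3 - <<'E'
from h import *
for n in C:
    for t in("well_left","well_right","divider_top","glass_rod","spatula","beaker_a","caddy"):
        print(n,t,[(np.round(d["at"],1).tolist(),round(d["p"],2)) for d in eyes.tip_of(n,t)])
s=eyes.grab_frame("scene")[190:310,190:430]; t=eyes.grab_frame("top")[195:315,220:450]
s=cv2.resize(s,None,fx=3.2,fy=2.4*3.2/2.4,interpolation=2)[:,:768]; t=cv2.resize(t,None,fx=3.2,fy=3.2,interpolation=2)
cv2.imwrite("pics/s1.png",s[:,:,::-1]); cv2.imwrite("pics/t1.png",t[:,:,::-1])
E
```

```text
scene well_left [([236.7, 328.0], 0.85)]
scene well_right [([216.0, 263.0], 0.96), ([242.6, 300.5], 0.84)]
scene divider_top [([196.4, 270.7], 0.85), ([225.3, 313.7], 0.45)]
scene glass_rod [([252.2, 222.7], 0.4)]
scene spatula [([242.8, 398.1], 0.61), ([273.2, 229.0], 0.54)]
scene beaker_a [([277.2, 226.3], 0.98), ([288.1, 260.7], 0.94), ([261.2, 391.7], 0.86)]
scene caddy [([274.9, 314.1], 0.88), ([248.8, 273.0], 0.6), ([325.3, 325.3], 0.42), ([244.1, 153.4], 0.24)]
top well_left [([298.1, 366.2], 0.95), ([244.1, 320.7], 0.78), ([177.5, 321.7], 0.51)]
top well_right [([238.7, 345.7], 0.95), ([287.0, 390.4], 0.7)]
top divider_top [([237.0, 332.0], 0.6), ([287.5, 375.9], 0.44), ([314.3, 499.1], 0.27)]
top glass_rod [([241.6, 422.0], 0.47)]
top spatula [([243.5, 243.1], 0.73)]
top beaker_a [([255.6, 414.8], 0.94), ([255.3, 251.4], 0.84), ([232.4, 385.1], 0.77)]
top caddy [([291.6, 369.3], 0.93), ([248.0, 332.1], 0.66), ([253.0, 251.7], 0.31)]
```

View pics/s1.png

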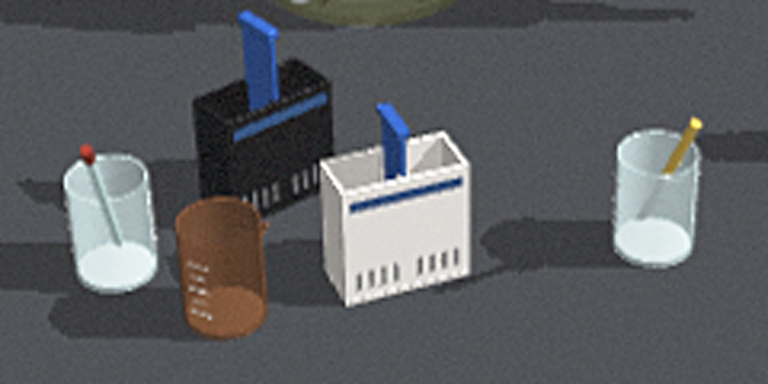

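View pics/t1.png

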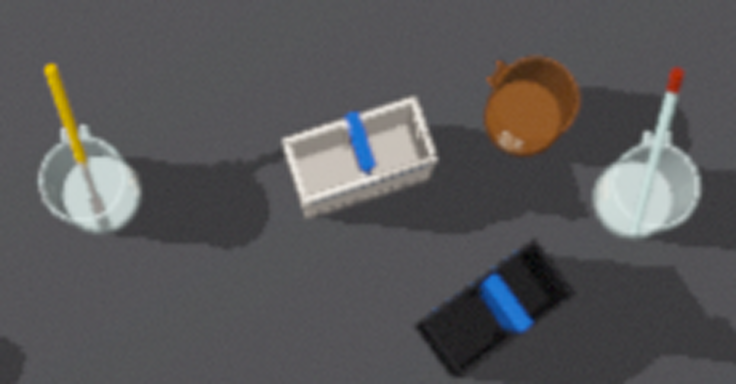

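```bash
python3 - <<'E'
from h import *
r=np.round
wl=tri((236.7,328),(244.1,320.7)); wr=tri((242.6,300.5),(238.7,345.7)); dt=tri((225.3,313.7),(237,332))
print("wl",r(wl),onz("top",(244.1,320.7),113),"wr",r(wr),onz("top",(238.7,345.7),113),"dt",r(dt))
print("caddy base",tri((274.9,314.1),(248,332.1)))
L=onz("top",(244.1,320.7),113);R=onz("top",(238.7,345.7),113);print("mid",(L+R)/2,"len",np.linalg.norm(L-R),"yaw y-axis",np.degrees(np.arctan2(*(L-R)[::-1])))
for nm,st,tt,tb,sb in(("rod",(236.9,217.2),(217.5,431.3),(266,420),(277.2,226.3)),("spat",(228,407.5),(216,236),(261,250.6),(261.2,391.7))):
    T=tri(st,tt); B=np.r_[onz("top",tb,8),8]; print(nm,"top",r(T),onz("top",tt,176),"bot",r(B),"len",np.linalg.norm(T-B),"lean",np.arctan2(np.linalg.norm((T-B)[:2]),(T-B)[2]),"az",np.degrees(np.arctan2(T[1]-B[1],T[0]-B[0])))
    print("beaker",onz("scene",sb,0))
print(onz("top",(255.6,414.8),0),onz("top",(255.3,251.4),0))
print("rod mid",tri((252.2,222.7),(241.6,422)),"spat mid",tri((242.8,398.1),(243.5,243.1)))
E
```

```text
wl [534.  36. 118.] [533.28930101  26.01148942] wr [548. -34. 113.] [547.28388101 -38.08145274] dt [544.   2. 162.]
caddy base [ 5.39668885e+02 -3.13392048e-01 -1.91545115e+00]
mid [540.28659101  -6.03498166] len 65.60299919405874 yaw y-axis 102.3171165343756
rod top [ 590. -242.  172.] [ 589.58005054 -244.82930947] bot [ 488. -248.    8.] len 193.69743998470864 lean 0.5600390799305642 az 3.324419712990346
beaker [ 531.36806343 -238.25913094]
spat top [595. 238. 172.] [593.31962137 232.5037973 ] bot [502. 221.   8.] len 189.52554185902525 lean 0.5223661462608062 az 9.962654240397626
beaker [497.91134315 224.76905601]
[ 517.60966842 -236.34531981] [518.51868057 220.91669476]
rod mid [ 543.03237493 -237.99466216   91.7495517 ] spat mid [538.51149998 230.08725613  89.78072739]
```

```bash
cat >> h.py <<'E'
from scipy.optimize import least_squares
def fitrod(ts,bs,tt,bt,lean=.57):
    def X(p):
        b=np.array([p[0],p[1],7.]); return b, b+200*np.array([np.sin(lean)*np.cos(p[2]),np.sin(lean)*np.sin(p[2]),np.cos(lean)])
    def f(p):
        b,t=X(p); return np.r_[np.array(proj("scene",t))-ts,np.array(proj("scene",b))-bs,np.array(proj("top",t))-tt,np.array(proj("top",b))-bt]
    s=least_squares(f,[490,(np.array(onz("top",bt,7)))[1],0.],loss="soft_l1"); return np.round(X(s.x)),np.degrees(s.x[2]),np.round(s.fun,1)
E
python3 - <<'E'
from h import *
print(fitrod((236.9,217.2),(266.6,227.5),(217.5,431.3),(266,420)))
print(fitrod((228,407.5),(258.8,389.4),(216,236),(261,250.6)))
q=[(138,284),(98,414),(158,437),(200,300)]
c=[onz("top",(195+a/3.2,220+b/3.2),113) for a,b in q]; print(np.round(c,1),np.mean(c,0)); 
for i in range(4): d=c[i]-c[i-3]; print(np.linalg.norm(d),np.degrees(np.arctan2(d[1],d[0])))
f=eyes.grab_frame("top"); h=cv2.cvtColor(f,cv2.COLOR_RGB2HSV)
m=((h[...,0]>100)&(h[...,0]<125)&(h[...,1]>150)).astype(np.uint8); m[:, :322]=0;m[:,345:]=0;m[:220]=0;m[265:]=0
pts=np.argwhere(m); print(len(pts),pts.min(0),pts.max(0)); 
q=[(113,352),(168,371)]; 
for z in(121,150,162,181): print(z,[onz("top",(195+a/3.2,220+b/3.2),z) for a,b in q])
# scene corners of the caddy rim
q=[(163,322),(190,343),(165,470),(133,447)]
c=[onz("scene",(190+a/3.2,190+b/3.2),113) for a,b in q]; print(np.round(c,1),np.mean(c,0))
for i in range(4): d=c[i]-c[i-3]; print(np.linalg.norm(d),np.degrees(np.arctan2(d[1],d[0])))
q=[(305,347),(278,470)];print([onz("scene",(190+a/3.2,190+b/3.2),0) for a,b in q])
E
```

```text
(array([[ 486., -243.,    7.],
       [ 594., -243.,  175.]]), np.float64(0.4919181171092494), array([-0.4, -1.1, -1.1, -2.3, -1.7, -1.1,  0.6, -1.8]))
(array([[494., 220.,   7.],
       [600., 237., 175.]]), np.float64(9.02523928318174), array([ 0.4, -1. , -0.4,  0.4, -2.8, -1.5,  2.9,  0.6]))
[[548.8  56.7]
 [581.4 -47.8]
 [532.6 -65.8]
 [498.8  43.7]] [540.38869772  -3.30981063]
109.46656858634164 107.34110824620063
52.04331050374349 20.195639881437174
114.53079162798082 -72.84568582808694
51.66451059823045 -165.40119962156786
71 [230 328] [247 336]
121 [array([567.69760975,   2.23169186]), array([523.36395849, -12.75906728])]
150 [array([562.46313471,   2.55439881]), array([519.25056186, -12.05728448])]
162 [array([560.29714504,   2.68793272]), array([517.54846671, -11.7668916 ])]
181 [array([556.8676614 ,   2.89936142]), array([514.85348271, -11.30710287])]
[[537.7 -57.5]
 [578.5 -41.6]
 [551.8  64.1]
 [501.8  49.2]] [542.44240142   3.54861652]
43.74493145431727 -158.74772013090825
109.04827576413001 -75.81540365744561
52.11325845593931 16.648680934261993
112.52338022044987 108.59473530289753
[array([584.76721321, -42.52509231]), array([556.7999413 ,  63.67150099])]
```

White caddy: scene (315,258), top (332,243). The look-alike black one, at top (375,291), is not meant. The red-sleeved rod stands in the clear right-hand beaker at top (422,256), not the brown one at top (385,228). The yellow spatula is in the left beaker at top (249,253). The crops confirm all of this, so I'll go to the divider first.

```bash
python3 -m pendant '[[[-29.1,-26,0,0],[-29.1,-26,0,0],[-29.1,-26,0,0],[-29.1,-26,0,0],[-29.1,-26,0,0],[-29.1,-26,0,0],[-29.1,-26,0,0],[-29.1,-26,0,0],[-29.1,-26,0,0],[-29.1,-26,0,0],[-29.1,-26,0,0],[-29.1,-26,0,0],[-29.1,-26,0,0],[-29.1,-26,0,0],[-29.1,-26,0,0],[-29.1,-26,0,0],[-29.1,-26,0,0],[-29.1,-26,0,0]]]' 0 20
python3 -m pendant '[[[0,0,0,-7.8],[0,0,0,-7.8],[0,0,0,-7.8],[0,0,0,-7.8],[0,0,0,0]]]'
```

```text
time_s: 2.75
tool_pos: [540.9, -1.0, 404.9]
orientation: [0.123, 0.992, 0.0, 0.0]
force: [0.3, 0.7, -0.1]
gripper_width: 0.2
grip_force: 0.0
time_s: 3.25
tool_pos: [540.2, 0.5, 404.7]
orientation: [-0.149, 0.989, 0.0, 0.0]
force: [-0.3, -0.8, 0.3]
gripper_width: 0.0
grip_force: 0.0
```

```bash
python3 -m pendant '[[[0,0,25,0],[0,0,25,0],[0,0,0,0]]]'
python3 - <<'E'
from h import *
s=eyes.grab_frame("scene")[170:290,250:380]; t=eyes.grab_frame("top")[190:290,270:400]
cv2.imwrite("pics/a2.png",np.hstack([cv2.resize(s,(390,360)),cv2.resize(t,(390,300)) if 0 else cv2.resize(np.pad(t,((0,20),(0,0),(0,0))),(390,360))])[:,:,::-1])
E
```

```text
time_s: 3.55
tool_pos: [538.7, 0.6, 351.8]
orientation: [-0.147, 0.989, 0.0, -0.003]
force: [-0.3, -0.0, 0.6]
gripper_width: -0.1
grip_force: 0.0
```

View pics/a2.png

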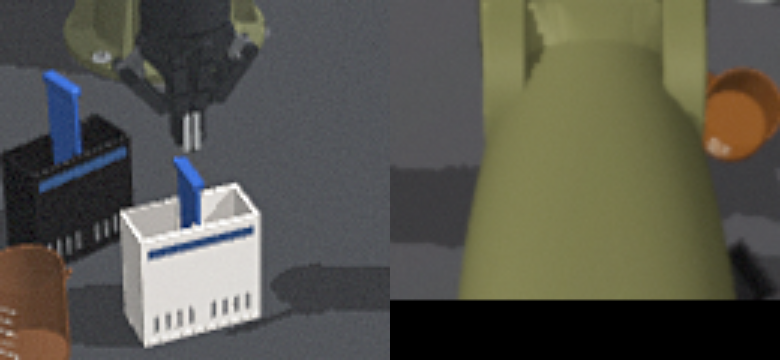

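```bash
python3 - <<'E'
from h import *
X=arm.sense(); print(X["tool_pos"]); print(proj("scene",[538.7,.6,179]),proj("scene",[541,0,162]),proj("scene",[538.7,.6,162]))
f=eyes.grab_frame("scene"); h=cv2.cvtColor(f,cv2.COLOR_RGB2HSV)
m=((h[...,0]>100)&(h[...,0]<125)&(h[...,1]>150)&(h[...,2]>60)).astype(np.uint8); m[:, :300]=0;m[:,330:]=0;m[:215]=0;m[247:]=0
for r in range(215,247): 
    c=np.flatnonzero(m[r]); 
    if len(c): print(r,c.min(),c.max(),end=" | ")
E
```

```text
[540.01385717   0.61215301 354.91087868]
(np.float64(218.8750656606365), np.float64(311.99965823621426)) (np.float64(224.90084818613718), np.float64(311.9657434028753)) (np.float64(224.41805971733243), np.float64(312.1449435962941))
222 310 310 | 223 308 312 | 224 308 312 | 225 309 313 | 226 310 314 | 227 310 315 | 228 310 315 | 229 310 316 | 230 310 317 | 231 310 317 | 232 310 317 | 233 310 315 | 234 310 315 | 235 310 315 | 236 311 315 | 237 311 316 | 238 311 315 | 239 311 316 | 240 311 315 | 241 311 315 | 242 311 315 | 243 311 315 | 244 311 316 | 245 311 312 |
```

```bash
python3 -m pendant '[[[0.5,-3.5,0,0],[0,0,7,0],[0,0,7,0],[0,0,7,0],[0,0,7,0],[0,0,7,0],[0,0,7,0],[0,0,7,0],[0,0,5,0],[0,0,0,0]]]'
python3 -m pendant '[[[0,0,3,0],[0,0,3,0],[0,0,0,0]]]'
```

```text
time_s: 4.7
tool_pos: [540.5, -2.9, 299.8]
orientation: [-0.149, 0.989, 0.0, -0.0]
force: [-0.4, -0.1, 0.1]
gripper_width: 0.1
grip_force: 0.0
time_s: 5.0
tool_pos: [540.7, -2.9, 294.5]
orientation: [-0.149, 0.989, 0.0, 0.0]
force: [-0.5, 0.6, 0.4]
gripper_width: 0.1
grip_force: 0.0
```

```bash
python3 -m pendant '[[[0,0,1.5,0],[0,0,1,0]]]'; python3 -m pendant '[[[0,0,1,0],[0,0,0,0]]]'
python3 - <<'E'
from h import *
s=eyes.grab_frame("scene")[170:290,250:380]
cv2.imwrite("pics/a3.png",cv2.resize(s,(650,600))[:,:,::-1]); print(arm.sense()["force"])
E
```

```text
time_s: 5.2
tool_pos: [540.8, -2.9, 294.2]
orientation: [-0.149, 0.989, -0.0, 0.001]
force: [-8.3, 0.3, 26.1]
gripper_width: -0.2
grip_force: 12.9
time_s: 5.4
tool_pos: [540.7, -2.9, 294.2]
orientation: [-0.149, 0.989, -0.0, 0.001]
force: [-9.9, -0.1, 25.7]
gripper_width: -0.2
grip_force: 13.0
[-9.94046382e+00  1.62086079e-02  2.52264389e+01]
```

View pics/a3.png

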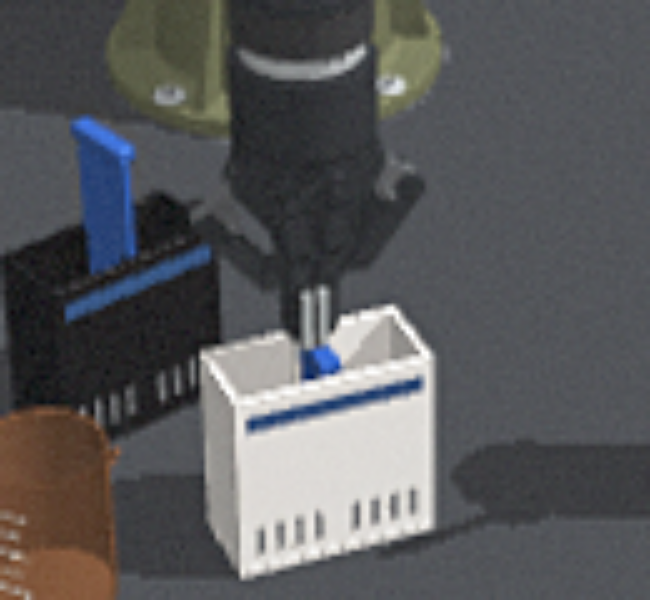

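```bash
python3 -m pendant '[[[0,0,-30,0],[0,0,-30,0],[0,0,-30,0],[5.8,-29.95,0,0],[5.8,-29.95,0,0],[5.8,-29.95,0,0],[5.8,-29.95,0,8],[0,0,0,8],[0,0,0,0]]]' 0.6
python3 - <<'E'
from h import *
print(arm.sense()["tool_pos"])
for n in C:
    f=eyes.grab_frame(n)
    for t in("well_left","well_right","divider_top"): print(n,t,[(np.round(d["at"],1).tolist(),round(d["p"],2)) for d in eyes.tip_of(n,t)])
E
```

```text
time_s: 6.35
tool_pos: [553.8, -125.2, 380.8]
orientation: [-0.009, 1.0, 0.0, -0.0]
force: [-0.1, 1.2, -0.4]
gripper_width: 51.3
grip_force: 0.0
[ 553.80539039 -125.15595064  380.78817901]
scene well_left [([212.4, 278.1], 0.75), ([236.8, 324.2], 0.59)]
scene well_right [([218.8, 259.1], 0.8), ([242.0, 299.3], 0.77), ([261.1, 394.1], 0.57)]
scene divider_top [([196.4, 269.4], 0.58), ([239.2, 314.4], 0.55)]
top well_left [([244.3, 321.7], 0.73), ([296.2, 366.5], 0.65)]
top well_right [([236.8, 343.2], 0.57)]
top divider_top [([239.4, 329.1], 0.57), ([175.2, 391.9], 0.19)]
```

```bash
python3 -m pendant '[[[-2.75,-30.1,0,0],[-2.75,-30.1,0,0],[-2.75,-30.1,0,0],[-2.75,-30.1,0,0],[0,0,20,0],[0,0,18,0],[0,0,0,0]]]'
python3 - <<'E'
from h import *
s=eyes.grab_frame("scene")[170:290,160:290]; t=eyes.grab_frame("top")[190:290,370:500]
cv2.imwrite("pics/a4.png",np.hstack([cv2.resize(s,(390,360)),cv2.resize(np.pad(t,((0,20),(0,0),(0,0))),(390,360))])[:,:,::-1])
print(arm.sense()["tool_pos"])
E
```

```text
time_s: 7.45
tool_pos: [566.2, -244.1, 340.6]
orientation: [-0.01, 1.0, 0.001, -0.002]
force: [-0.5, 1.0, -0.7]
gripper_width: 51.2
grip_force: 0.0
[ 567.10450433 -244.1061571   343.2712952 ]
```

View pics/a4.png

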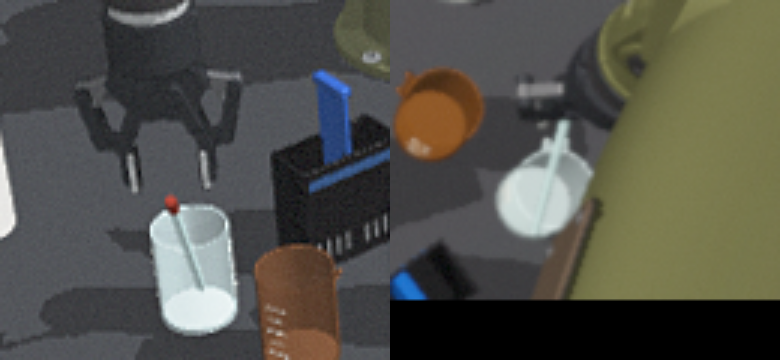

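```bash
python3 -m pendant '[[[0,5,0,0],[0,0,14,0],[0,0,14,0],[0,0,14,0],[0,0,12,0],[0,0,0,0]]]'
python3 - <<'E'
from h import *
s=eyes.grab_frame("scene")[170:290,160:290]
cv2.imwrite("pics/a5.png",cv2.resize(s,(650,600))[:,:,::-1])
print(arm.sense()["tool_pos"])
E
```

```text
time_s: 8.15
tool_pos: [566.0, -239.0, 286.4]
orientation: [-0.01, 1.0, 0.001, -0.002]
force: [-0.5, 0.6, 0.2]
gripper_width: 51.4
grip_force: 0.0
[ 566.42968714 -239.20387173  287.59254932]
```

View pics/a5.png

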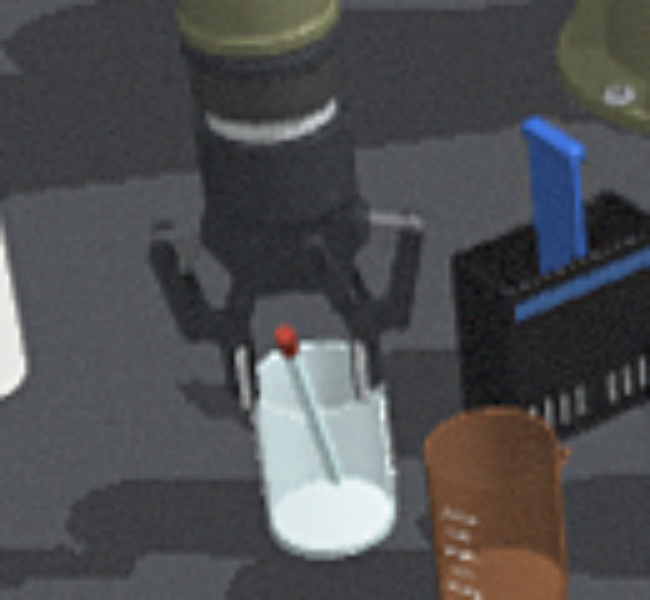

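```bash
python3 -m pendant '[[[0,0,0,0],[0,0,0,0],[0,0,0,0],[0,0,0,0],[0,0,0,0],[0,0,0,0],[0,0,0,0],[0,0,0,0]]]' 0 25
```

```text
time_s: 9.0
tool_pos: [567.4, -239.4, 289.6]
orientation: [-0.01, 1.0, -0.0, 0.001]
force: [2.6, -0.4, 3.7]
gripper_width: 6.9
grip_force: 25.4
```

```bash
python3 -m pendant '[[[-2,0,-10,0],[-3,0,-15,0],[-4,0,-20,0],[-4,0,-20,0],[-4,0,-20,0],[-4,0,-20,0],[-3,0,-20,0],[0,0,-15,0],[0,0,0,0]]]'
python3 - <<'E'
from h import *
s=eyes.grab_frame("scene")[130:290,140:300]; t=eyes.grab_frame("top")[170:290,370:490]
cv2.imwrite("pics/a6.png",np.hstack([cv2.resize(s,(400,400)),cv2.resize(t,(400,400))])[:,:,::-1])
x=arm.sense();print(x["tool_pos"],x["gripper_width"],x["force"])
E
```

```text
time_s: 9.9
tool_pos: [591.5, -239.1, 431.8]
orientation: [-0.01, 1.0, -0.001, 0.002]
force: [-0.2, 0.3, -0.5]
gripper_width: 7.3
grip_force: 25.1
[ 590.93198177 -238.89759617  429.00251776] 7.272365366095511 [ 1.07704127 -0.70288431 -0.33376161]
```

View pics/a6.png

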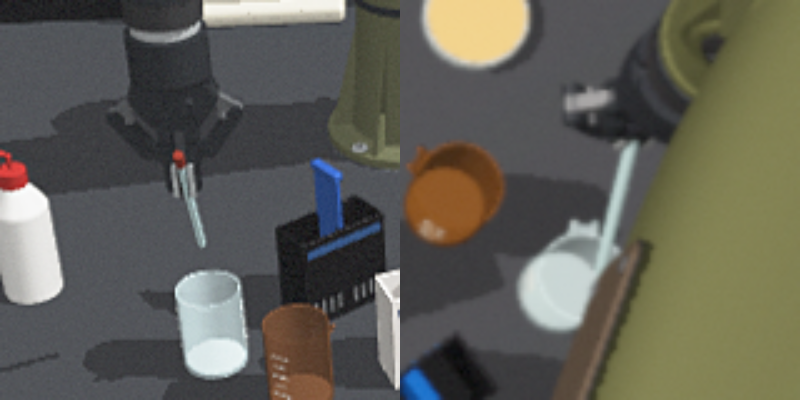

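```bash
python3 - <<'E'
from h import *
print("tip",tri((227.5,219.2),(251,429.1)),[onz("top",(251,429.1),z) for z in(130,150)])
T=np.array([591,-239,274.5])
for k in(145,155):
  for th in(.5,.57,.64):
    p=T-k*np.array([np.sin(th),0,np.cos(th)]); q=T+(200-k)*np.array([np.sin(th),0,np.cos(th)]); print(k,th,np.round(p),np.round(proj("scene",p),1),np.round(proj("top",p),1),np.round(proj("scene",q),1))
E
```

```text
tip [ 510.65931641 -243.06234182  148.82844018] [array([ 513.16876265, -246.94627617]), array([ 510.48870418, -242.34204287])]
145 0.5 [ 521. -239.  147.] [230.2 220.6] [246.8 427.3] [189.2 209.9]
145 0.57 [ 513. -239.  152.] [226.7 220.7] [250.  427.9] [190.7 209.9]
145 0.64 [ 504. -239.  158.] [223.2 220.6] [253.  428.6] [192.1 209.9]
155 0.5 [ 517. -239.  138.] [232.  221.1] [249.2 426.6] [191.5 210.5]
155 0.57 [ 507. -239.  144.] [228.3 221.1] [252.6 427.3] [192.7 210.5]
155 0.64 [ 498. -239.  150.] [224.5 221.1] [255.8 427.9] [193.9 210.5]
```

```bash
python3 -m pendant '[[[0,0,0,-8],[0,0,0,-8],[-11.5,27.2,0,0],[-11.5,27.2,0,0],[-11.5,27.2,0,0],[-11.5,27.2,0,0],[-11.5,27.2,0,0],[-11.5,27.2,0,0],[-11.5,27.2,0,0],[-11.5,27.2,0,0],[0,0,0,0]]]' - 20
python3 - <<'E'
from h import *
a=[onz("top",p,113) for p in((244.3,321.7),(236.8,343.2),(244.1,320.7),(238.7,345.7))]; print(a); print(np.mean(a,0),onz("top",(239.4,329.1),121))
s=eyes.grab_frame("scene")[150:310,230:390]; t=eyes.grab_frame("top")[170:290,280:400]
cv2.imwrite("pics/a7.png",np.hstack([cv2.resize(s,(400,400)),cv2.resize(t,(400,400))])[:,:,::-1])
x=arm.sense();print(x["tool_pos"],x["orientation"],x["gripper_width"])
E
```

```text
time_s: 11.1
tool_pos: [614.6, -0.8, 427.6]
orientation: [-0.151, 0.989, 0.001, -0.001]
force: [-0.3, -0.5, 0.3]
gripper_width: 7.0
grip_force: 25.1
[array([532.77160756,  23.4516221 ]), array([552.22360523, -31.7021464 ]), array([533.28930101,  26.01148942]), array([547.28388101, -38.08145274])]
[541.3920987  -5.0801219] [544.18921214   4.56688146]
[614.53620076  -3.37396265 427.9230768 ] [-1.49515127e-01  9.88758761e-01 -7.01120745e-05 -1.15522261e-03] 7.2639918602914415
```

View pics/a7.png

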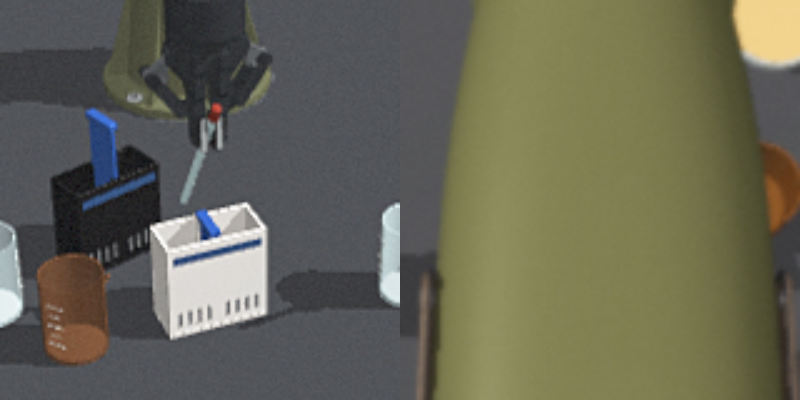

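The tip is at scene pixel (303,231), directly above the right well's mouth. The beakers are standing and the divider is home. Lowering the tip into the well.

```bash
python3 -m pendant '[[[0,0,15,0],[0,0,15,0],[0,0,12,0],[0,0,8,0],[0,0,5,0],[0,0,0,0]]]'
python3 -m pendant '[[[5,0,0,0],[5,0,0,0],[5,0,0,0],[5,0,0,0],[0,0,0,0]]]'
python3 - <<'E'
from h import *
f=eyes.grab_frame("scene"); 
r=[(np.round(d["at"],1).tolist(),round(d["p"],2)) for d in eyes.tip_of("scene","glass_rod")]; print(r)
x=arm.sense();print(x["tool_pos"],x["force"],x["wrist_torque"])
def red(f):
    h=cv2.cvtColor(f,cv2.COLOR_RGB2HSV); m=((h[...,0]<8)|(h[...,0]>172))&(h[...,1]>130)&(h[...,2]>80); m[:, :240]=0;m[:,380:]=0; p=np.argwhere(m); return len(p),p.mean(0),p.min(0)
print(red(f))
g=x["tool_pos"]-[0,0,154.7]
for th in(.2,.4,.57): print(th,proj("scene",g+39*np.array([np.sin(th)*.956,np.sin(th)*.295,np.cos(th)])))
E
```

```text
time_s: 11.8
tool_pos: [614.7, -4.2, 373.5]
orientation: [-0.149, 0.989, 0.0, -0.001]
force: [-0.0, -0.7, -0.4]
gripper_width: 7.0
grip_force: 25.1
time_s: 12.3
tool_pos: [595.3, -10.0, 374.8]
orientation: [-0.149, 0.989, -0.0, 0.0]
force: [2.3, 0.3, -0.7]
gripper_width: 6.9
grip_force: 25.8
[([228.1, 308.6], 0.52)]
[595.57932964  -9.88956508 374.20864877] [ 1.6434519   0.17008882 -0.03093752] [ 0.20050288 -0.89427852  0.06940912]
(26, array([209.        , 311.34615385]), array([206, 309]))
0.2 (np.float64(205.42527810842103), np.float64(309.4280209321641))
0.4 (np.float64(207.69033293648604), np.float64(310.51416505811267))
0.57 (np.float64(209.93638305030584), np.float64(311.386259622719))
```

```bash
cat > chk.py <<'E'
from h import *
f=eyes.grab_frame("scene"); x=arm.sense();print(np.round(x["tool_pos"],1),np.round(x["force"],1),np.round(x["wrist_torque"],2),x["gripper_width"])
h=cv2.cvtColor(f,cv2.COLOR_RGB2HSV); m=((h[...,0]<8)|(h[...,0]>172))&(h[...,1]>130)&(h[...,2]>80); m[:, :240]=0;m[:,380:]=0; p=np.argwhere(m); print(len(p),p.mean(0) if len(p) else "")
g=x["tool_pos"]-[0,0,154.7]
for th in(0,.2,.4,.57): print(th,np.round(proj("scene",g+39*np.array([np.sin(th)*.956,np.sin(th)*.295,np.cos(th)])),1))
E
python3 -m pendant '[[[4,0,0,0],[4,0,0,0],[4,0,0,0],[4,0,0,0],[4,0,0,0],[0,0,0,0]]]'; python3 chk.py
```

```text
time_s: 13.0
tool_pos: [575.8, -15.9, 373.8]
orientation: [-0.149, 0.989, 0.0, -0.001]
force: [2.2, 1.1, -0.2]
gripper_width: 7.3
grip_force: 26.0
[576.  -15.8 373.7] [ 2.  -0.1 -1.5] [ 0.19 -0.66 -0.03] 7.235206424419498
29 [203.62068966 308.17241379]
0 [199.9 305.5]
0.2 [201.7 306.6]
0.4 [203.9 307.7]
0.57 [206.1 308.5]
```

```bash
python3 -m pendant '[[[5,0,0,0],[5,0,0,0],[5,0,0,0],[5,0,0,0],[5,0,0,0],[5,0,0,0],[5,0,0,0],[5,0,0,0],[0,0,0,0]]]'; python3 chk.py
```

```text
time_s: 13.95
tool_pos: [537.7, -27.7, 374.1]
orientation: [-0.149, 0.989, -0.0, -0.0]
force: [2.2, 0.2, 0.1]
gripper_width: 7.1
grip_force: 25.5
[538.  -27.6 374.1] [1.1 0.9 0.4] [ 0.19 -0.48  0.02] 7.378729560544966
26 [194.15384615 301.80769231]
0 [192.5 300.1]
0.2 [194.2 301.1]
0.4 [196.3 302.2]
0.57 [198.5 303. ]
```

```bash
python3 -m pendant '[[[4,0,0,0],[3,0,0,0],[0,0,8,0],[0,0,8,0],[0,0,8,0],[0,0,8,0],[0,0,8,0],[0,0,0,0]]]'; python3 chk.py
```

```text
time_s: 14.8
tool_pos: [531.1, -29.4, 332.4]
orientation: [-0.149, 0.989, 0.0, -0.001]
force: [1.4, -0.1, -1.8]
gripper_width: 7.2
grip_force: 25.2
[531.2 -29.5 333. ] [ 1.   0.4 -1.3] [ 0.2 -0.5  0. ] 6.880317074898486
25 [207.12 301.44]
0 [205.2 299.8]
0.2 [206.9 300.8]
0.4 [209.1 301.8]
0.57 [211.2 302.6]
```

```bash
python3 -m pendant '[[[0,0,4,0],[0,0,4,0],[0,0,3,0],[0,0,2,0],[0,0,0,0]]]'; python3 -m pendant '[[[0,0,1.5,0],[0,0,1.5,0],[0,0,0,0]]]';python3 -m pendant '[[[0,0,1.5,0],[0,0,1.5,0],[0,0,0,0]]]'
```

```text
time_s: 15.35
tool_pos: [531.6, -29.5, 320.8]
orientation: [-0.149, 0.989, 0.0, -0.0]
force: [0.3, -0.6, -1.2]
gripper_width: 7.1
grip_force: 25.4
time_s: 15.65
tool_pos: [531.7, -29.5, 318.0]
orientation: [-0.149, 0.989, -0.0, -0.0]
force: [1.0, 0.1, -0.9]
gripper_width: 7.1
grip_force: 25.4
time_s: 15.95
tool_pos: [531.7, -29.5, 315.0]
orientation: [-0.149, 0.989, 0.0, -0.0]
force: [0.7, -0.4, -1.4]
gripper_width: 7.3
grip_force: 25.4
```

```bash
python3 -m pendant '[[[0,0,1.5,0],[0,0,1.5,0],[0,0,0,0]]]';python3 -m pendant '[[[0,0,1.5,0],[0,0,0,0]]]';python3 -m pendant '[[[0,0,1.5,0],[0,0,0,0]]]'; python3 chk.py
```

```text
time_s: 16.25
tool_pos: [532.6, -29.5, 313.8]
orientation: [-0.149, 0.989, -0.0, 0.001]
force: [-0.9, 0.8, 9.9]
gripper_width: 7.5
grip_force: 26.5
time_s: 16.45
tool_pos: [533.2, -29.5, 313.4]
orientation: [-0.149, 0.989, -0.0, 0.003]
force: [-0.1, 0.7, 16.3]
gripper_width: 7.2
grip_force: 27.0
time_s: 16.65
tool_pos: [533.7, -29.4, 312.9]
orientation: [-0.149, 0.989, -0.0, 0.004]
force: [-0.2, 0.8, 21.8]
gripper_width: 7.0
grip_force: 27.8
[533.7 -29.4 312.9] [-0.7  0.9 21.3] [ 0.4   0.39 -0.02] 6.900919924381593
23 [213.91304348 301.91304348]
0 [212.4 300.1]
0.2 [214.1 301.1]
0.4 [216.3 302.1]
0.57 [218.4 302.9]
```

Floor reached at the predicted height. I'll take off the load and release.

```bash
python3 -m pendant '[[[0,0,-2,0],[0,0,-1.5,0],[0,0,0,0]]]'; python3 -m pendant '[[[0,0,0,0],[0,0,0,0],[0,0,0,0],[0,0,0,0]]]' 0.3; python3 chk.py
python3 -m pendant '[[[0,0,-10,0],[0,0,-20,0],[0,0,-20,0],[0,0,-25,0],[0,0,-5,0],[0,0,0,0]]]' 0.4; python3 chk.py
```

```text
time_s: 17.0
tool_pos: [532.4, -29.4, 313.7]
orientation: [-0.149, 0.989, -0.0, 0.001]
force: [1.7, 1.1, 7.1]
gripper_width: 7.2
grip_force: 25.9
time_s: 17.4
tool_pos: [531.5, -29.5, 312.2]
orientation: [-0.149, 0.989, 0.0, -0.001]
force: [0.3, 0.2, 0.5]
gripper_width: 25.6
grip_force: 0.0
[531.6 -29.5 312.3] [ 0.4 -0.1  0.4] [-0.01  0.   -0.02] 25.486761734653665
27 [227.88888889 307.44444444]
0 [212.2 300. ]
0.2 [213.9 301.1]
0.4 [216.1 302.1]
0.57 [218.2 302.9]
time_s: 18.05
tool_pos: [532.2, -29.5, 394.0]
orientation: [-0.149, 0.989, -0.0, 0.001]
force: [-0.1, -0.5, -2.0]
gripper_width: 34.3
grip_force: 0.0
[531.8 -29.5 392.8] [-0.4  0.3  0.3] [-0.02  0.05 -0.04] 34.47397988784587
26 [228.  307.5]
0 [184.8 299. ]
0.2 [186.4 300. ]
0.4 [188.6 301.1]
0.57 [190.7 301.9]
```

```bash
python3 -m pendant '[[[-12.8,26.3,0,0],[-12.8,26.3,0,0],[-12.8,26.3,0,0],[-12.8,26.3,0,0],[-12.8,26.3,0,0],[-12.8,26.3,0,0],[-12.8,26.3,0,0],[-12.8,26.3,0,0],[-12.8,26.4,0,0],[0,0,0,4.5],[0,0,0,4.5],[0,0,0,0]]]' 0.6
python3 - <<'E'
from h import *
x=arm.sense();print(x["tool_pos"],x["orientation"])
I={n:eyes.grab_frame(n) for n in C}
def comp(n,f,box):
    h=cv2.cvtColor(I[n],cv2.COLOR_RGB2HSV); m=f(h); k=np.zeros_like(m); k[box[0]:box[1],box[2]:box[3]]=1; p=np.argwhere(m&k); 
    if len(p)<5: return len(p)
    vx,vy,x0,y0=cv2.fitLine(p[:,::-1].astype(np.float32),cv2.DIST_L2,0,.01,.01).ravel(); return len(p),p.mean(0),p[p[:,0].argmin()],p[p[:,0].argmax()],(vx/vy)
yel=lambda h:(h[...,0]>15)&(h[...,0]<32)&(h[...,1]>150)&(h[...,2]>80)
red=lambda h:((h[...,0]<8)|(h[...,0]>172))&(h[...,1]>130)&(h[...,2]>80)
for n,b in(("scene",(200,290,370,440)),("top",(190,290,215,275))): print(n,"yel",comp(n,yel,b))
for n,b in(("scene",(190,260,280,340)),("top",(180,260,290,360))): print(n,"red",comp(n,red,b))
for c in((20,-25),(44,-25)):
    a=np.deg2rad(17); X=[541+c[0]*np.cos(a)-c[1]*np.sin(a),-3+c[0]*np.sin(a)+c[1]*np.cos(a),187]; print(X,proj("scene",X),proj("top",X))
t=np.array([572,231,133.]);d=np.array([.54*.99,.54*.14,.842])
for s in(-65,-40,0,45,50): print(s,proj("scene",t+s*d),proj("top",t+s*d))
E
```

```text
time_s: 19.3
tool_pos: [571.7, 230.9, 390.9]
orientation: [-0.071, 0.997, -0.0, -0.001]
force: [-0.3, -0.2, 0.4]
gripper_width: 51.3
grip_force: 0.0
[571.7339096  230.91981734 390.92577672] [-7.09848289e-02  9.97476418e-01 -4.51148397e-04 -1.32157793e-03]
scene yel (32, array([236.21875, 402.5    ]), array([229, 406]), array([243, 398]), np.float32(-0.5746018))
top yel (94, array([232.9787234 , 240.88297872]), array([222, 236]), array([245, 243]), np.float32(0.32003564))
scene red (26, array([228. , 307.5]), array([225, 307]), array([231, 306]), np.float32(-0.13899414))
top red (26, array([214.23076923, 338.5       ]), array([211, 338]), array([217, 337]), np.float32(-4.371139e-08))
[np.float64(567.4353877373292), np.float64(-21.06018480462115), 187] (np.float64(222.56096535806387), np.float64(304.0718692101583)) (np.float64(225.5575695749799), np.float64(339.95310644353384))
[np.float64(590.3867018804419), np.float64(-14.043263891275467), 187] (np.float64(227.2767094935207), np.float64(307.2895094453122)) (np.float64(216.23951253976662), np.float64(337.0021089425978))
-65 (np.float64(246.18373782595472), np.float64(396.0511416355463)) (np.float64(244.56850574153853), np.float64(244.8968188639414))
-40 (np.float64(242.45897825973134), np.float64(398.04322084134935)) (np.float64(238.2808418893174), np.float64(242.9102190214624))
0 (np.float64(236.27830218039531), np.float64(401.34877548898385)) (np.float64(227.7993482422288), np.float64(239.59857035231542))
45 (np.float64(228.9788744413281), np.float64(405.2526618888257)) (np.float64(215.34275007399464), np.float64(235.66288349938398))
50 (np.float64(228.1440054514533), np.float64(405.6991672604423)) (np.float64(213.91262156348003), np.float64(235.2110315651065))
```

```bash
python3 -m pendant '[[[0,0,15,0],[0,0,20,0],[0,0,20,0],[0,0,20,0],[0,0,16,0],[0,0,10,0],[0,0,2,0],[0,0,0,0]]]'
python3 -m pendant '[[[0,0,0,0],[0,0,0,0],[0,0,0,0],[0,0,0,0],[0,0,0,0],[0,0,0,0],[0,0,0,0],[0,0,0,0]]]' 0 30
```

```text
time_s: 20.2
tool_pos: [572.2, 230.6, 289.7]
orientation: [-0.071, 0.997, -0.0, -0.0]
force: [0.9, 0.2, -0.2]
gripper_width: 51.3
grip_force: 0.0
time_s: 21.0
tool_pos: [572.5, 230.9, 290.2]
orientation: [-0.071, 0.997, 0.0, 0.001]
force: [1.4, 0.5, 3.9]
gripper_width: 8.3
grip_force: 29.3
```

```bash
python3 -m pendant '[[[-2,0,-10,0],[-3,0,-15,0],[-4,0,-20,0],[-4,0,-20,0],[-4,0,-20,0],[-4,0,-20,0],[-3,0,-20,0],[0,0,-18,0],[0,0,0,0]]]' - 25
python3 - <<'E'
from h import *
x=arm.sense();print(x["tool_pos"],x["gripper_width"])
g=x["tool_pos"]-[0,0,154.7]
for n in C: 
    f=eyes.grab_frame(n); print(n,[(np.round(d["at"],1).tolist(),round(d["p"],2)) for d in eyes.tip_of(n,"spatula")])
    for d in eyes.regions_of(n,"spatula"):
        p=np.argwhere(d["pixels"]); print(round(d["p"],2),len(p),p[p[:,0].argmin()],p[p[:,0].argmax()])
    print([(np.round(d["at"],1).tolist(),round(d["p"],2)) for d in eyes.tip_of(n,"beaker_b")])
    for k in(145,150,155):
        th=.57;u=np.array([np.sin(th)*.99,np.sin(th)*.142,np.cos(th)]); print(k,np.round(g-k*u),np.round(proj(n,g-k*u),1),np.round(proj(n,g-(k-100)*u),1),np.round(proj(n,g+(200-k)*u),1))
E
```

```text
time_s: 21.9
tool_pos: [596.4, 234.2, 435.4]
orientation: [-0.071, 0.997, 0.0, 0.002]
force: [1.2, -0.1, -0.1]
gripper_width: 7.9
grip_force: 29.1
[596.35674163 234.17658864 435.37911615] 7.931396778100631
scene [([200.9, 404.7], 0.45)]
0.56 74 [183 412] [219 395]
[([263.0, 395.8], 0.96), ([288.5, 258.6], 0.82), ([273.9, 224.8], 0.67)]
145 [519. 223. 159.] [217.4 395.4] [199.8 403.8] [180.1 413.4]
150 [516. 223. 154.] [218.2 395. ] [200.8 403.4] [181.1 412.9]
155 [514. 222. 150.] [219.  394.6] [201.7 402.9] [182.2 412.4]
top []
[([255.4, 417.4], 0.72), ([234.0, 387.3], 0.68), ([255.7, 251.2], 0.48)]
145 [519. 223. 159.] [247.2 240.2] [218.9 230.9] [186.3 220.1]
150 [516. 223. 154.] [248.5 240.7] [220.4 231.4] [188.  220.6]
155 [514. 222. 150.] [249.8 241.1] [221.9 231.9] [189.8 221.2]
```

```bash
python3 -m pendant '[[[0,0,0,-4.5],[0,0,0,-4.5],[7.3,-26.5,0,0],[7.3,-26.5,0,0],[7.3,-26.5,0,0],[7.3,-26.5,0,0],[7.3,-26.5,0,0],[7.3,-26.5,0,0],[7.3,-26.1,0,0],[0,0,0,0]]]'
python3 - <<'E'
from h import *
x=arm.sense();print(x["tool_pos"],x["orientation"])
eyes.grab_frame("scene")
for d in eyes.regions_of("scene","spatula"):
    p=np.argwhere(d["pixels"]); print(round(d["p"],2),len(p),p[p[:,0].argmin()],p[p[:,0].argmax()])
g=x["tool_pos"]-[0,0,154.7]; t=g+[-78.4,-24.2,-128.5]; print(t,proj("scene",t))
E
```

```text
time_s: 23.3
tool_pos: [601.5, 39.4, 432.4]
orientation: [-0.147, 0.989, -0.001, -0.0]
force: [0.1, 0.3, -0.5]
gripper_width: 8.0
grip_force: 29.0
[601.4611406   39.37717979 432.37611298] [-1.47045657e-01  9.89129468e-01 -5.68343909e-04 -3.82984560e-04]
0.56 65 [188 332] [225 318]
[523.0611406   15.17717979 149.17611298] (np.float64(225.08896219924287), np.float64(317.4230080396164))
```

```bash
python3 -m pendant '[[[0,2,12,0],[0,0,14,0],[0,0,12,0],[0,0,8,0],[0,0,4,0],[0,0,0,0]]]'
python3 -m pendant '[[[5,0,0,0],[5,0,0,0],[5,0,0,0],[5,0,0,0],[0,0,0,0]]]'
python3 -m pendant '[[[5,0,0,0],[5,0,0,0],[5,0,0,0],[5,0,0,0],[0,0,0,0]]]'
```

```text
time_s: 24.0
tool_pos: [600.8, 44.4, 381.9]
orientation: [-0.149, 0.989, 0.0, -0.001]
force: [0.8, -0.3, -1.4]
gripper_width: 7.7
grip_force: 29.0
time_s: 24.5
tool_pos: [581.9, 38.0, 383.9]
orientation: [-0.149, 0.989, -0.0, 0.001]
force: [2.6, 1.6, 2.6]
gripper_width: 7.8
grip_force: 30.0
time_s: 25.0
tool_pos: [561.8, 32.0, 382.4]
orientation: [-0.149, 0.989, -0.0, -0.001]
force: [3.4, 1.0, 1.5]
gripper_width: 8.0
grip_force: 29.7
```

```bash
python3 -m pendant '[[[5,0,0,0],[5,0,0,0],[5,0,0,0],[5,0,0,0],[5,0,0,0],[5,0,0,0],[5,0,0,0],[5,0,0,0],[5,0,0,0],[0,0,0,0]]]'
python3 -m pendant '[[[0,0,8,0],[0,0,8,0],[0,0,8,0],[0,0,8,0],[0,0,8,0],[0,0,5,0],[0,0,0,0]]]'
python3 - <<'E'
from h import *
x=arm.sense();g=x["tool_pos"]-[0,0,154.7]
eyes.grab_frame("scene")
for d in eyes.regions_of("scene","spatula"):
    p=np.argwhere(d["pixels"]); print(round(d["p"],2),len(p),p[p[:,0].argmin()],p[p[:,0].argmax()])
for th in(-.2,0,.2,.4): print(th,proj("scene",g+47*np.array([np.sin(th)*.956,np.sin(th)*.295,np.cos(th)])))
E
```

```text
time_s: 26.0
tool_pos: [519.0, 18.8, 382.6]
orientation: [-0.149, 0.989, -0.0, -0.0]
force: [0.7, -0.4, 0.5]
gripper_width: 7.8
grip_force: 28.7
time_s: 26.7
tool_pos: [519.5, 19.1, 336.6]
orientation: [-0.149, 0.989, 0.0, -0.001]
force: [0.9, 0.7, -0.8]
gripper_width: 8.2
grip_force: 28.6
0.63 104 [201 320] [235 319]
-0.2 (np.float64(196.75389357889827), np.float64(317.01782232031405))
0 (np.float64(198.1063688108031), np.float64(318.30271050543786))
0.2 (np.float64(200.1066059664047), np.float64(319.61173166246795))
0.4 (np.float64(202.67826199623403), np.float64(320.88976307139734))
```

```bash
python3 -m pendant '[[[0,0,5,0],[0,0,5,0],[0,0,3,0],[0,0,2,0],[0,0,0,0]]]'; python3 -m pendant '[[[0,0,1.5,0],[0,0,1.5,0],[0,0,0,0]]]';python3 -m pendant '[[[0,0,1.5,0],[0,0,1,0],[0,0,0,0]]]'
```

```text
time_s: 27.3
tool_pos: [519.7, 19.0, 322.4]
orientation: [-0.149, 0.989, 0.0, -0.0]
force: [0.2, -0.3, -1.4]
gripper_width: 8.1
grip_force: 28.6
time_s: 27.6
tool_pos: [519.7, 19.1, 319.5]
orientation: [-0.149, 0.989, -0.0, -0.0]
force: [0.7, -0.1, -0.6]
gripper_width: 8.3
grip_force: 28.6
time_s: 27.9
tool_pos: [519.7, 19.0, 317.0]
orientation: [-0.149, 0.989, -0.0, -0.0]
force: [0.9, -0.7, 0.2]
gripper_width: 8.4
grip_force: 28.6
```

```bash
python3 -m pendant '[[[0,0,1.5,0],[0,0,1,0],[0,0,0,0]]]'; python3 -m pendant '[[[0,0,1.5,0],[0,0,0,0]]]'
```

```text
time_s: 28.2
tool_pos: [520.3, 19.1, 315.7]
orientation: [-0.149, 0.989, -0.0, 0.001]
force: [0.4, -0.1, 6.0]
gripper_width: 8.0
grip_force: 29.4
time_s: 28.4
tool_pos: [520.9, 19.2, 315.4]
orientation: [-0.149, 0.989, -0.0, 0.002]
force: [-1.2, 1.0, 14.1]
gripper_width: 7.6
grip_force: 30.1
```

```bash
python3 -m pendant '[[[0,0,-2,0],[0,0,0,0]]]'; python3 -m pendant '[[[0,0,0,0],[0,0,0,0],[0,0,0,0],[0,0,0,0]]]' 0.3
python3 -m pendant '[[[0,0,-10,0],[0,0,-20,0],[0,0,-25,0],[0,0,-30,0],[0,0,-20,0],[0,30,0,0],[0,30,0,0],[0,30,0,0],[0,30,0,0],[0,30,0,0],[0,30,0,0],[0,30,0,0],[0,30,0,0],[0,0,0,0]]]'
python3 - <<'E'
from h import *
def cen(c,z): a=np.deg2rad(17); return [541+c[0]*np.cos(a)-c[1]*np.sin(a),-3+c[0]*np.sin(a)+c[1]*np.cos(a),z]
for n in C:
    f=eyes.grab_frame(n); h=cv2.cvtColor(f,cv2.COLOR_RGB2HSV)
    b=(190,260,280,345) if n=="scene" else (190,260,295,360)
    hh=h[b[0]:b[1],b[2]:b[3]]
    Y=np.argwhere((hh[...,0]>15)&(hh[...,0]<32)&(hh[...,1]>150)&(hh[...,2]>80))+[b[0],b[2]]
    R=np.argwhere(((hh[...,0]<8)|(hh[...,0]>172))&(hh[...,1]>130)&(hh[...,2]>80))+[b[0],b[2]]
    print(n,"yel",len(Y),Y.min(0),Y.max(0),Y[Y[:,0].argmin()],Y[Y[:,0].argmax()],"red",len(R),R.mean(0))
    for t in("beaker_a","divider_top"): print(t,[(np.round(d["at"],1).tolist(),round(d["p"],2)) for d in eyes.tip_of(n,t)])
    print("well_left mouth",proj(n,cen((0,25),113)),"+x rim",proj(n,cen((20,25),113)),"top if lean",proj(n,cen((50,25),195)),"div home",proj(n,cen((0,0),121)))
E
```

```text
time_s: 28.6
tool_pos: [520.0, 19.1, 315.8]
orientation: [-0.149, 0.989, -0.0, 0.001]
force: [0.8, 0.7, 5.4]
gripper_width: 7.9
grip_force: 29.1
time_s: 29.0
tool_pos: [519.6, 19.0, 314.8]
orientation: [-0.149, 0.989, 0.0, -0.0]
force: [-0.4, -0.1, 0.4]
gripper_width: 25.5
grip_force: 0.0
time_s: 30.4
tool_pos: [448.3, 250.9, 420.9]
orientation: [-0.151, 0.989, 0.001, 0.0]
force: [0.3, -0.6, 0.7]
gripper_width: 26.0
grip_force: 0.0
scene yel 47 [222 323] [242 329] [222 327] [242 323] red 26 [228.  307.5]
beaker_a [([272.0, 224.9], 0.92), ([288.3, 262.9], 0.72), ([260.2, 392.8], 0.62)]
divider_top [([195.5, 266.5], 0.68), ([239.6, 315.1], 0.5)]
well_left mouth (np.float64(238.60283029415044), np.float64(320.06920089686645)) +x rim (np.float64(242.5067744963811), np.float64(322.7822012657003)) top if lean (np.float64(221.73777690732794), np.float64(326.6681950468836)) div home (np.float64(238.0701453997483), np.float64(311.1774364171434))
top yel 85 [219 314] [242 322] [219 315] [242 321] red 26 [214.23076923 338.5       ]
beaker_a [([256.0, 415.6], 0.93), ([231.3, 385.1], 0.71), ([254.5, 251.6], 0.61)]
divider_top [([285.8, 376.7], 0.72), ([239.6, 327.2], 0.65)]
well_left mouth (np.float64(243.94468110486383), np.float64(322.69436657366)) +x rim (np.float64(236.5735146611902), np.float64(320.4215109565521)) top if lean (np.float64(219.16972714852227), np.float64(316.4454436477654)) div home (np.float64(240.63722812630894), np.float64(332.0752342430906))
```

```bash
python3 -c "
from cell import arm
print(arm.finish_job())"
```

```text
the job is handed in; nothing more can be done
None
```

I handed the job in after about 30 s of robot time: the blue divider is fully home, the glass rod (right well) and steel spatula (left well) each stand end-down in their own well, leaning against the rim, both beakers are still standing, and I didn't touch the bystanders.

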